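# Set the crystal ball on its light stand and brighten it three clicks

## Robot

A 6-joint arm with a two-finger parallel gripper is mounted at the origin on the work surface. World frame = base frame: x ahead of the robot, y to its left, z up, the work surface at z = 0. Lengths are in mm, angles in rad, forces in N, time in s.
With the tool pointing down it reaches from about 275 to 750 mm from the base axis. Payload 10.2 kg.
Tool frame: the origin (TCP) lies midway between the tips of the shut fingers; the grasp point (between the pads) lies 19 mm behind it (ctrl.grip_depth is the distance from the TCP to the grasp point, in mm); z points along the fingers, y is the line along which they close (so a half turn about z gives the same grasp; the last joint's range is limited). The gripper opens to 85 mm and grips with 20 to 120 N. Pads are 22 mm wide; open, the fingers measure 114 mm over their backs; the gripper's body (76 mm by 85 mm) begins 54 mm behind the grasp point. The pads swing forward as they close: fully open they stand 13 mm farther back than shut.
Start: joints at [-1.361, 0.313, 1.498, -0, 1.331, -0.223], TCP at [220.181, -476.604, 231.294] pointing down, gripper open.
Joint ranges: [-2.94, 2.94], [-0.97, 2.17], [0.19, 2.56], [-1.23, 4.37], [0.02, 3.11], [-2.88, 2.88]. Speed limits (rad/s): [2.39, 2.39, 3.01, 3.14, 3.14, 3.14].

## Interface

Orientations are given as a unit quaternion [x, y, z, w].
In Python, from bench import telemetry, capture, calibration, ctrl gives the robot as it stands.
- The arm moves only by the tool jog_arm, never from a script. Its argument "increments" is a list of rows, each an object of numbers: "x", "y", "z": the shift along the world's x, y, z scaled (see below); "rx", "ry", "rz": the turn, a rotation vector about the world's x, y, z scaled (see below); "claw": the gripper command: -1 is shut, 1 is fully open, values between are in proportion. A call has exactly 10 rows; each row is the pose to reach, as a shift and turn from the pose commanded when the call began; what a row does not reach only later rows make up. The controller multiplies each number of a shift by 0.25 m and each number of a turn by 45 degrees. A row lasts 1/8 s, in which the tool goes at most 62.5 mm and 10.7 degrees, less where a joint would pass 70% of its speed; a pose out of reach is approached as far as the arm can. A call with a number of a shift or a turn outside -1 to 1 is refused whole. A call with a gripper value outside its range is refused whole. The fingers move at their own pace and stop on an object; "force" is the grip in N (left out, the last holds). Time passes only in rows, so rows that repeat a pose let the fingers close, or fill a call up. It gives the time, the measured TCP pose, the force, the opening and the grip force at its end, in the units of the state.
- telemetry.get_state(): the state, without advancing time (a new reading comes with each control period).
- capture(name): name is "scene" or "top" or "wrist"; returns (picture, depth): 480x640x3 uint8, red, green, blue; 480x640 float32, mm along the optical axis (not along the pixel's ray), 0 where there is no reading.
- calibration(name): a dict with "mtx" (3x3 intrinsics, pixels), "R" (3x3) and "t" (3): a world point X has camera coordinates R X + t. Camera axes: x right, y down, z forward; pixel columns grow to the right and rows downward; lengths in mm; the calibration is good to about 2 mm. A picture is of the moment at which its call begins: read the wrist's pose just before it. calibration takes no time and is no camera call; for the wrist camera it gives the pose at the moment of the call.
- ctrl.hand_in(): hands the job in; it is judged then, once.
The state is a dict: "clock": time; "joint_positions": joint angles; "joint_vel": joint speeds; "effort": joint torques, N m; "ee_pos": TCP position; "tcp_rot": TCP orientation; "wrist_force": force on the tool from outside, world axes, zero at the start; "moment": the same for the moment, N m; "opening": finger opening in mm; "gripper_force": force on a finger pad.
Only numpy, scipy, OpenCV 4.12 (cv2) and the standard library are available. Lean on these libraries where they do the work, as an engineer would, in place of code of your own. Each camera call takes 0.05 s, during which the arm holds its last target. There are 200 camera calls.

## Task

Take the crystal ball out of the olive dish and set it gently into the round recess of its light stand. Turn the stand's light up by exactly three clicks from where it is now, rolling the edge of the knurled wheel towards the longer brass bars. Leave the dish, the glasses, the decanter and the jigger standing where they are.

Things in the scene. Friction and masses are not known exactly. Their poses are not given: they have to be found in the camera images.
- stand: dark wooden light stand, fixed in place: a box 120 mm (its x) by 210 mm (its y) by 50 mm high, origin at the centre of its underside, z up. In its top: a round recess 36 mm across and 10 mm deep (centre at x 0, y +52 mm) over a white lamp lens, and a slot (centre at x 0, y -55 mm) from which the upper part of the dimmer wheel rises. Flush beside the wheel lies a row of six brass bars that get longer towards the stand's +x side: that way is brighter
- seat (a point): centre of the mouth of the round recess, level with the stand's top (50 mm above the table); axes as the stand. The 60 mm ball sinks 6 mm into the recess and rests on its edge with its centre 24 mm above this point
- wheel_top (a point): fixed point of the stand: the highest point of the dimmer wheel, at mid-width, 18 mm above the stand's top and 68 mm above the table; axes as the stand. The wheel is a knurled metal disc standing on edge, 64 mm across and 18 mm wide, axle along the stand's y and 32 mm below this point; it does not sink when pressed
- dimmer (a joint): wheel angle in rad, 0 (dim) to 3.49 (full), growing as the wheel's top rolls towards the stand's +x (brighter). Detents hold it every 0.349 rad (20 degrees, 11.2 mm along the rim): one click. A click takes about 3 N along the rim (press with 6 to 10 N, or the finger slips); past half-way it snaps on, let go sooner it falls back. It starts at rest at 0.35, 0.70 or 1.05
- dimmer_mark (a point): middle of the black index line across the wheel's rim, 32 mm from the axle; it turns with the wheel. At joint value q it stands 1.222 - q rad before the wheel's highest point, on the stand's -x side (past it on the +x side when negative)
- ball_center (a point): centre of the loose crystal ball, clear glass, 60 mm across, 0.22 to 0.36 kg. At the start it rests in the raised well in the middle of the olive dish, its centre 35 mm above the table
- dish: white ceramic olive dish, loose, 148 mm across, rim 16 mm high; in its middle a raised round well (45 mm across, 12 mm high) holding the ball at the start; origin at the centre of its underside
- decanter: empty crystal decanter with a ball stopper, loose, 112 mm across, 244 mm high, origin at the centre of its underside; stays put
- glass_l: stemmed wine glass, loose, 76 mm across, 195 mm high, origin at the centre of its foot; stays put
- glass_r: a second, equal wine glass; stays put
- jigger: steel cocktail jigger, loose, waisted, 45 mm across, 90 mm high, origin at the centre of its underside; stays put
Mind the look-alikes: they are no part of the job. Of the things that look like the part that bears ball_center, the smaller one is meant.

How it is judged (in metres and radians):
At the end, for the whole second after the job is handed in: The ball rests still in the stand's recess (centre within 5 mm of its middle, 20 to 28 mm above the stand's top); the wheel rests three clicks brighter than at the start (within half a click, so two or four fail); the dish stands level (horizontal distance between ball_center and seat below 0.005 m and z of ball_center in the frame of seat between 0.02 and 0.028 m and linear speed of ball below 0.03 m/s and distance of dimmer_mark from where it was at the start of the episode between 0.027 and 0.0367 m and value of joint dimmer above 1.22 rad and velocity of joint dimmer between -0.05 and 0.05 rad/s and angle between dish's own z axis and vertical below 0.1 rad); the robot touches nothing.
It fails at once if the ball is dropped or let roll: it moves freely, not touched by the fingers, faster than 0.45 m/s (a fall of more than about 10 mm) (linear speed of ball above 0.45 m/s and contact force between the fingers and ball below 0.01 N).
It fails at once if the olive dish is shifted by more than 40 mm (distance of dish from where it was at the start of the episode above 0.04 m).
It fails at once if a glass, the decanter or the jigger is shifted by more than 30 mm or tipped (distance of any of decanter, glass_l, glass_r, jigger from where it was at the start of the episode above 0.03 m or angle between any of decanter, glass_l, glass_r, jigger's own z axis and vertical above 0.3 rad).
It also fails if it takes over 61 s, if anything falls off the work surface, if the arm or the gripper's body presses on something with over 40 N, if the wrist force passes 120 N, or if a joint passes its speed limit or range.

## Working session

There is one attempt and no reset: what is moved stays moved. The work goes in short steps, Python scripts to look and compute and a tool call to move; the robot and the scene stay as the last step left them, time stands still between calls to the robot, and variables do not carry over. Pictures are saved under pics/ and viewed, at most 10 in all, crops included, and the job is handed in when it is done.

Besides the shell and the picture viewer there is one more tool, called as name(argument=value, ...) on one line, values as JSON. jog_arm: Moves the arm, as the interface text tells. Shifts and turns lie within -1 to 1; 1 stands for 0.25 m of shift or 45 degrees of turn. Its arguments: {"type":"object","properties":{"increments":{"type":"array","items":{"type":"object","properties":{"x":{"type":"number"},"y":{"type":"number"},"z":{"type":"number"},"rx":{"type":"number"},"ry":{"type":"number"},"rz":{"type":"number"},"claw":{"type":"number"}}}},"force":{"type":"number"}},"required":["increments"]}

```bash
mkdir -p pics; cat > h.py <<'E'
import numpy as np,cv2
from bench import telemetry,capture,calibration,ctrl
def w(cal,u,v,d):
    K=np.array(cal["mtx"]);R=np.array(cal["R"]);t=np.array(cal["t"]).ravel()
    c=np.linalg.inv(K)@np.array([u,v,1.])*d
    return R.T@(c-t)
def onz(cal,u,v,z):
    K=np.array(cal["mtx"]);R=np.array(cal["R"]);t=np.array(cal["t"]).ravel()
    o=-R.T@t; r=R.T@np.linalg.inv(K)@np.array([u,v,1.])
    return o+r*(z-o[2])/r[2]
def pix(cal,X):
    K=np.array(cal["mtx"]);c=K@(np.array(cal["R"])@np.array(X,float)+np.array(cal["t"]).ravel());return c[:2]/c[2]
def cloud(cal,d):
    K=np.array(cal["mtx"]);R=np.array(cal["R"]);t=np.array(cal["t"]).ravel()
    v,u=np.mgrid[:480,:640];c=np.stack([(u-K[0,2])/K[0,0]*d,(v-K[1,2])/K[1,1]*d,d],-1)
    return (c-t)@R
E
python3 - <<'E'
from h import *
for n in("scene","top"):
    p,d=capture(n);np.savez(n+"0",p=p,d=d);cv2.imwrite(f"pics/{n}0.png",p[:,:,::-1])
    c=calibration(n);R=np.array(c["R"]);print(n,-R.T@np.array(c["t"]).ravel(),R.round(2).tolist(),c["mtx"][0])
print(telemetry.get_state())
E
```

```text
scene [1175.56486095 -647.157848    696.79756501] [[0.73, 0.68, -0.0], [0.39, -0.42, -0.82], [-0.56, 0.6, -0.58]] [433.27671341   0.         321.75876648]
top [ 4.11565973e+02 -4.24956767e-01  1.48816293e+03] [[-0.01, -1.0, 0.01], [-0.99, 0.0, -0.1], [0.1, -0.01, -0.99]] [482.62618788   0.         327.45571084]
{'clock': 0.1, 'joint_positions': array([-1.36145691e+00,  3.13384355e-01,  1.49834706e+00, -1.76033346e-05,
        1.33102951e+00, -2.23410742e-01]), 'joint_vel': array([ 0.00025665, -0.00108482, -0.00264366,  0.00145284,  0.00257162,
       -0.00129911]), 'effort': array([ 2.51698642e-03, -4.12892282e+01, -2.60145271e+01, -2.22619992e-04,
        2.96597573e-03,  1.80809411e-05]), 'ee_pos': array([ 220.09883029, -476.37883821,  230.8025621 ]), 'tcp_rot': array([ 9.76681485e-01,  2.14692655e-01, -4.43871830e-06, -5.84178649e-04]), 'wrist_force': array([ 0.51028841, -0.41605752, -1.32048427]), 'moment': array([-0.00427927, -0.01240175, -0.01095685]), 'gripper_force': 0.0, 'opening': 85.48717341759462}
```

View pics/top0.png

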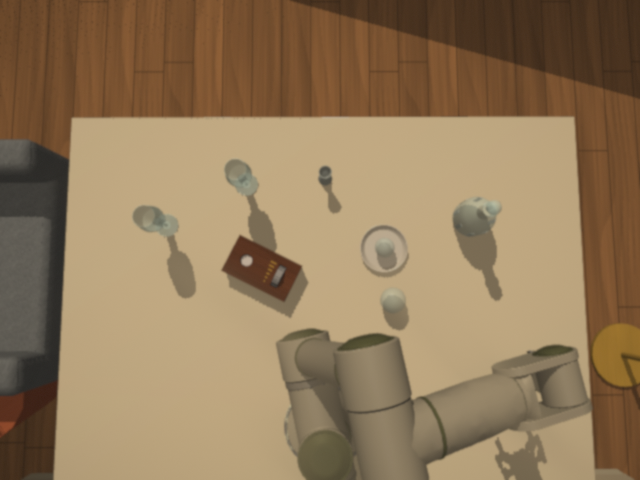

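View pics/scene0.png

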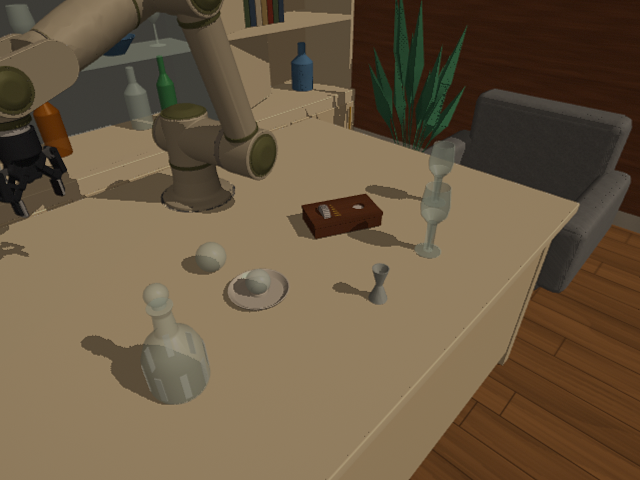

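```bash
python3 - <<'E'
from h import *
D=np.load("top0.npz");p,d=D["p"],D["d"];c=calibration("top");P=cloud(c,d)
hsv=cv2.cvtColor(p,cv2.COLOR_RGB2HSV)
print(hsv[262,240],hsv[250,330], "table z",P[330,150],P[200,400])
z=P[:,:,2];
m=np.zeros((480,640),np.uint8);m[225:310,215:310]=((z>35)&(z<85))[225:310,215:310]
S=P[(m>0)&(abs(z-50)<8)];print(len(S),S[:,2].mean())
r=cv2.minAreaRect(S[:,:2].astype(np.float32));print("stand",r,cv2.boxPoints(r))
W=P[(m>0)&(z>58)];print("wheel hi",len(W),W.mean(0) if len(W) else 0)
print("recess",onz(c,247,261,40),"wheel px",onz(c,278,275,68))
# dish
sub=(z>6)&(z<70);q=np.zeros_like(m);q[220:282,355:415]=sub[220:282,355:415]
Q=P[q>0];print("dish",len(Q),cv2.minEnclosingCircle(Q[Q[:,2]<30][:,:2].astype(np.float32)));H=Q[Q[:,2]>30];print("ball hi",len(H),H.mean(0) if len(H) else 0,onz(c,385,247,35))
a=cv2.resize(p[225:310,215:310],None,fx=5,fy=5,interpolation=3);b=cv2.resize(p[215:300,350:415],None,fx=5,fy=5,interpolation=3)
cv2.imwrite("pics/crop0.png",np.hstack([a,b])[:,:,::-1])
E
```

```text
[11 97 92] [ 19  82 192] table z [ 2.83195045e+02  5.28918929e+02 -3.81812714e-02] [ 679.2561222  -237.850261      2.53145822]
2658 51.234913835826404
stand ((468.7281494140625, 186.92276000976562), (210.774658203125, 119.32462310791016), 63.27732467651367) [[368.0484   119.61999 ]
 [474.62836   65.962975]
 [569.4079   254.22552 ]
 [462.82794  307.88254 ]]
wheel hi 162 [451.94715068 153.29351451  63.6712212 ]
recess [489.02417403 231.05309411  40.        ] wheel px [446.02670226 135.27735256  68.        ]
dish 1422 ((526.0232543945312, -183.9945068359375), 126.26217651367188)
ball hi 305 [ 527.76585547 -179.63754247   56.74582858] [ 529.6530857  -184.35958207   35.        ]
```

View pics/crop0.png

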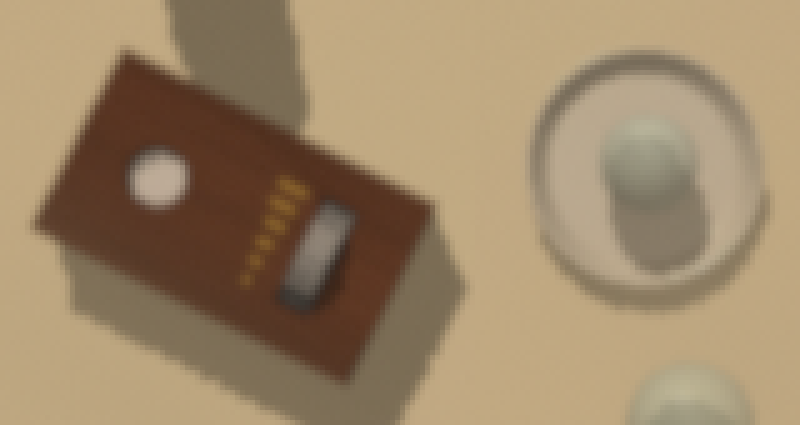

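The candidates for the ball are the clear ball in the dish at top-view pixel (385,247), the larger loose ball at (393,300) and the decanter stopper at (492,208). I choose the one in the dish, because it is the smaller ball and sits in the well. The crop confirms this. It also shows the recess at (247,261), the wheel at (278,275), and the longer bars on the upper right, which is the stand's +x side.

jog_arm(increments=[{"x": 0.1,"y": 0.1,"rz": 0.12,"claw": 1},{"x": 0.2,"y": 0.2,"rz": 0.24,"claw": 1},{"x": 0.3,"y": 0.3,"rz": 0.36,"claw": 1},{"x": 0.4,"y": 0.4,"rz": 0.48,"claw": 1},{"x": 0.5,"y": 0.5,"rz": 0.6,"claw": 1},{"x": 0.6,"y": 0.6,"rz": 0.72,"claw": 1},{"x": 0.7,"y": 0.7,"rz": 0.84,"claw": 1},{"x": 0.8,"y": 0.8,"rz": 1,"claw": 1},{"x": 0.8,"y": 0.8,"rz": 1,"claw": 1},{"x": 0.8,"y": 0.8,"rz": 1,"claw": 1}])

```text
$.increments[0]: bad value
```

jog_arm(increments=[{"x": 0.1,"y": 0.1,"rz": 0.1,"claw": 1},{"x": 0.2,"y": 0.2,"rz": 0.2,"claw": 1},{"x": 0.3,"y": 0.25,"rz": 0.3,"claw": 1},{"x": 0.35,"y": 0.3,"rz": 0.4,"claw": 1},{"x": 0.4,"y": 0.37,"rz": 0.45,"claw": 1},{"x": 0.4,"y": 0.37,"rz": 0.45,"claw": 1},{"x": 0.4,"y": 0.37,"rz": 0.45,"claw": 1},{"x": 0.4,"y": 0.37,"rz": 0.45,"claw": 1},{"x": 0.4,"y": 0.37,"rz": 0.45,"claw": 1},{"x": 0.4,"y": 0.37,"rz": 0.45,"claw": 1}])

```text
$.increments[0]: bad value
```

```bash
python3 - <<'E'
from h import *
c=calibration("wrist");s=telemetry.get_state();p,d=capture("wrist");np.savez("w1",p=p,d=d,**{k:np.array(c[k]) for k in c if k in("mtx","R","t")})
cv2.imwrite("pics/w1.png",p[:,:,::-1]);print(s["ee_pos"],s["tcp_rot"],s["wrist_force"],s["clock"],ctrl.grip_depth)
R=np.array(c["R"]);print(-R.T@np.array(c["t"]).ravel(),R.round(2).tolist());print("pred",pix(c,[529,-183,35]))
E
```

```text
[ 220.09883029 -476.37883821  230.8025621 ] [ 9.76681485e-01  2.14692655e-01 -4.43871830e-06 -5.84178649e-04] [ 0.51028841 -0.41605752 -1.32048427] 0.1 18.700000000000003
[ 295.51455297 -441.01429601  372.67827274] [[0.42, -0.91, -0.0], [-0.86, -0.4, 0.32], [-0.29, -0.13, -0.95]]
pred [  80.65705054 -463.28116519]
```

View pics/w1.png

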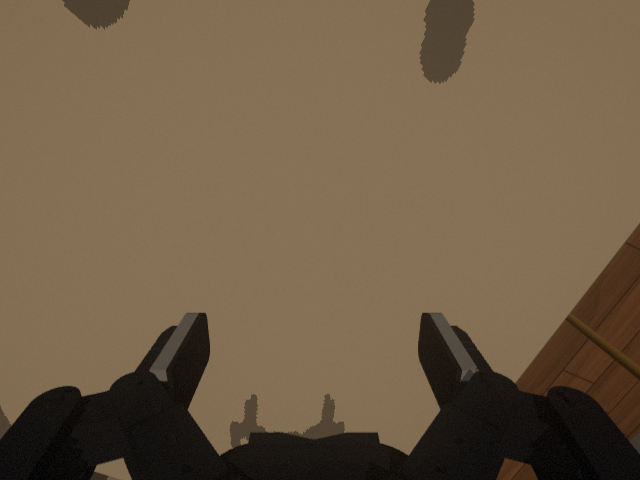

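The view shows only the table and the open fingers, and the moves were refused. Each row probably needs every key.

jog_arm(increments=[{"x": 0.1,"y": 0.1,"z": 0,"rx": 0,"ry": 0,"rz": 0.12,"claw": 1},{"x": 0.2,"y": 0.2,"z": 0,"rx": 0,"ry": 0,"rz": 0.24,"claw": 1},{"x": 0.3,"y": 0.3,"z": 0,"rx": 0,"ry": 0,"rz": 0.36,"claw": 1},{"x": 0.4,"y": 0.4,"z": 0,"rx": 0,"ry": 0,"rz": 0.48,"claw": 1},{"x": 0.5,"y": 0.5,"z": 0,"rx": 0,"ry": 0,"rz": 0.6,"claw": 1},{"x": 0.6,"y": 0.6,"z": 0,"rx": 0,"ry": 0,"rz": 0.72,"claw": 1},{"x": 0.7,"y": 0.7,"z": 0,"rx": 0,"ry": 0,"rz": 0.84,"claw": 1},{"x": 0.8,"y": 0.8,"z": 0,"rx": 0,"ry": 0,"rz": 1,"claw": 1},{"x": 0.8,"y": 0.8,"z": 0,"rx": 0,"ry": 0,"rz": 1,"claw": 1},{"x": 0.8,"y": 0.8,"z": 0,"rx": 0,"ry": 0,"rz": 1,"claw": 1}])

```text
clock: 1.4
ee_pos: [419.8, -276.9, 231.1]
tcp_rot: [0.821, 0.572, -0.0, -0.0]
wrist_force: [-0.4, -0.6, -0.1]
opening: 85.2
gripper_force: 0.0
```

jog_arm(increments=[{"x": 0.1,"y": 0.1,"z": 0,"rx": 0,"ry": 0,"rz": 0.1,"claw": 1},{"x": 0.2,"y": 0.2,"z": 0,"rx": 0,"ry": 0,"rz": 0.2,"claw": 1},{"x": 0.3,"y": 0.3,"z": 0,"rx": 0,"ry": 0,"rz": 0.3,"claw": 1},{"x": 0.4,"y": 0.36,"z": 0,"rx": 0,"ry": 0,"rz": 0.4,"claw": 1},{"x": 0.44,"y": 0.38,"z": 0,"rx": 0,"ry": 0,"rz": 0.45,"claw": 1},{"x": 0.44,"y": 0.38,"z": 0,"rx": 0,"ry": 0,"rz": 0.45,"claw": 1},{"x": 0.44,"y": 0.38,"z": 0,"rx": 0,"ry": 0,"rz": 0.45,"claw": 1},{"x": 0.44,"y": 0.38,"z": 0,"rx": 0,"ry": 0,"rz": 0.45,"claw": 1},{"x": 0.44,"y": 0.38,"z": 0,"rx": 0,"ry": 0,"rz": 0.45,"claw": 1},{"x": 0.44,"y": 0.38,"z": 0,"rx": 0,"ry": 0,"rz": 0.45,"claw": 1}])

```text
clock: 2.65
ee_pos: [530.1, -181.7, 231.4]
tcp_rot: [0.707, 0.707, -0.0, 0.0]
wrist_force: [-0.4, -0.3, 0.0]
opening: 85.4
gripper_force: 0.0
```

```bash
python3 - <<'E'
from h import *
c=calibration("wrist");s=telemetry.get_state();p,d=capture("wrist");np.savez("w2",p=p,d=d,**{k:np.array(c[k]) for k in ("mtx","R","t")})
cv2.imwrite("pics/w2.png",p[:,:,::-1]);print(s["ee_pos"],s["tcp_rot"],s["clock"]);print("pred",pix(c,[529,-183,35]))
P=cloud(c,d);z=P[:,:,2]
Q=P[(z>40)&(z<70)&(abs(P[:,:,0]-529)<60)&(abs(P[:,:,1]+183)<60)];print(len(Q))
if len(Q)>50:
    A=np.c_[2*Q,np.ones(len(Q))];x=np.linalg.lstsq(A,(Q**2).sum(1),rcond=None)[0];print("sphere",x[:3],np.sqrt(x[3]+x[:3]@x[:3]),Q[:,2].max())
E
```

```text
[ 530.05421579 -181.72745597  231.36874749] [ 7.06925696e-01  7.07287819e-01 -4.50054240e-06  3.84343241e-05] 2.65
pred [312.98721523 209.51560766]
3044
sphere [ 528.63545198 -181.45334387   34.9906693 ] 29.443375972658906 66.02641621916193
```

View pics/w2.png

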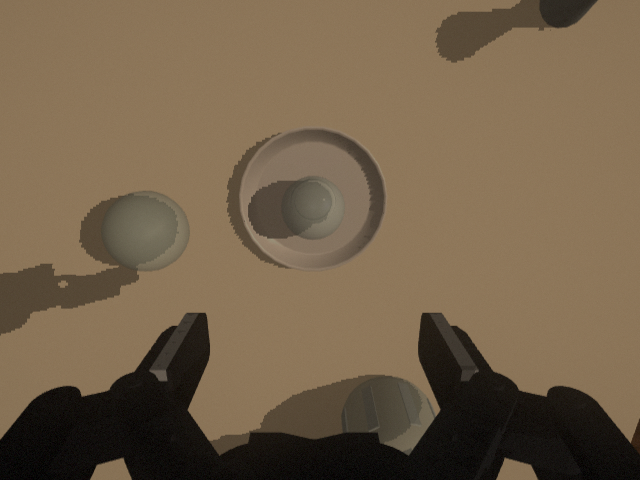

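The ball is at (313,208), measured at (528.6, -181.5, 35) with radius 29.4 mm. It sits in the dish well, with the larger ball at (146,230) clear of the path.

jog_arm(increments=[{"x": -0.004,"y": 0,"z": -0.15,"rx": 0,"ry": 0,"rz": 0,"claw": 1},{"x": -0.004,"y": 0,"z": -0.3,"rx": 0,"ry": 0,"rz": 0,"claw": 1},{"x": -0.004,"y": 0,"z": -0.45,"rx": 0,"ry": 0,"rz": 0,"claw": 1},{"x": -0.004,"y": 0,"z": -0.58,"rx": 0,"ry": 0,"rz": 0,"claw": 1},{"x": -0.004,"y": 0,"z": -0.68,"rx": 0,"ry": 0,"rz": 0,"claw": 1},{"x": -0.004,"y": 0,"z": -0.76,"rx": 0,"ry": 0,"rz": 0,"claw": 1},{"x": -0.004,"y": 0,"z": -0.82,"rx": 0,"ry": 0,"rz": 0,"claw": 1},{"x": -0.004,"y": 0,"z": -0.86,"rx": 0,"ry": 0,"rz": 0,"claw": 1},{"x": -0.004,"y": 0,"z": -0.87,"rx": 0,"ry": 0,"rz": 0,"claw": 1},{"x": -0.004,"y": 0,"z": -0.87,"rx": 0,"ry": 0,"rz": 0,"claw": 1}])

```text
clock: 3.95
ee_pos: [529.4, -181.7, 14.2]
tcp_rot: [0.707, 0.707, 0.0, 0.0]
wrist_force: [-0.2, -0.7, -1.2]
opening: 85.5
gripper_force: 0.0
```

jog_arm(increments=[{"x": 0,"y": 0,"z": 0,"rx": 0,"ry": 0,"rz": 0,"claw": 0.6},{"x": 0,"y": 0,"z": 0,"rx": 0,"ry": 0,"rz": 0,"claw": 0.5},{"x": 0,"y": 0,"z": 0,"rx": 0,"ry": 0,"rz": 0,"claw": 0.4},{"x": 0,"y": 0,"z": 0,"rx": 0,"ry": 0,"rz": 0,"claw": 0.3},{"x": 0,"y": 0,"z": 0,"rx": 0,"ry": 0,"rz": 0,"claw": 0.2},{"x": 0,"y": 0,"z": 0,"rx": 0,"ry": 0,"rz": 0,"claw": -1},{"x": 0,"y": 0,"z": 0,"rx": 0,"ry": 0,"rz": 0,"claw": -1},{"x": 0,"y": 0,"z": 0,"rx": 0,"ry": 0,"rz": 0,"claw": -1},{"x": 0,"y": 0,"z": 0,"rx": 0,"ry": 0,"rz": 0,"claw": -1},{"x": 0,"y": 0,"z": 0,"rx": 0,"ry": 0,"rz": 0,"claw": -1}], force=35)

```text
clock: 5.2
ee_pos: [529.3, -181.7, 14.3]
tcp_rot: [0.707, 0.707, 0.0, 0.0]
wrist_force: [-0.9, 0.2, 4.5]
opening: 58.6
gripper_force: 36.3
```

The grip seems to sit slightly above the ball's centre, so I'll regrip 5 mm lower.

jog_arm(increments=[{"x": 0,"y": 0,"z": 0,"rx": 0,"ry": 0,"rz": 0,"claw": 0.8},{"x": 0,"y": 0,"z": 0,"rx": 0,"ry": 0,"rz": 0,"claw": 0.8},{"x": 0,"y": 0,"z": -0.01,"rx": 0,"ry": 0,"rz": 0,"claw": 0.8},{"x": 0,"y": 0,"z": -0.02,"rx": 0,"ry": 0,"rz": 0,"claw": 0.6},{"x": 0,"y": 0,"z": -0.02,"rx": 0,"ry": 0,"rz": 0,"claw": 0.45},{"x": 0,"y": 0,"z": -0.02,"rx": 0,"ry": 0,"rz": 0,"claw": 0.3},{"x": 0,"y": 0,"z": -0.02,"rx": 0,"ry": 0,"rz": 0,"claw": -1},{"x": 0,"y": 0,"z": -0.02,"rx": 0,"ry": 0,"rz": 0,"claw": -1},{"x": 0,"y": 0,"z": -0.02,"rx": 0,"ry": 0,"rz": 0,"claw": -1},{"x": 0,"y": 0,"z": -0.02,"rx": 0,"ry": 0,"rz": 0,"claw": -1}], force=35)

```text
clock: 6.45
ee_pos: [529.2, -181.6, 8.8]
tcp_rot: [0.707, 0.707, -0.0, -0.0]
wrist_force: [-1.6, 1.3, 1.0]
opening: 58.7
gripper_force: 37.2
```

jog_arm(increments=[{"x": 0,"y": 0,"z": 0.02,"rx": 0,"ry": 0,"rz": 0,"claw": -1},{"x": 0,"y": 0,"z": 0.05,"rx": 0,"ry": 0,"rz": 0,"claw": -1},{"x": 0,"y": 0,"z": 0.1,"rx": 0,"ry": 0,"rz": 0,"claw": -1},{"x": 0,"y": 0,"z": 0.17,"rx": 0,"ry": 0,"rz": 0,"claw": -1},{"x": 0,"y": 0,"z": 0.25,"rx": 0,"ry": 0,"rz": 0,"claw": -1},{"x": 0,"y": 0,"z": 0.33,"rx": 0,"ry": 0,"rz": 0,"claw": -1},{"x": 0,"y": 0,"z": 0.41,"rx": 0,"ry": 0,"rz": 0,"claw": -1},{"x": 0,"y": 0,"z": 0.47,"rx": 0,"ry": 0,"rz": 0,"claw": -1},{"x": 0,"y": 0,"z": 0.5,"rx": 0,"ry": 0,"rz": 0,"claw": -1},{"x": 0,"y": 0,"z": 0.5,"rx": 0,"ry": 0,"rz": 0,"claw": -1}], force=35)

```text
clock: 7.7
ee_pos: [529.2, -181.7, 134.1]
tcp_rot: [0.707, 0.707, 0.0, 0.0]
wrist_force: [-0.8, 0.4, -3.5]
opening: 58.5
gripper_force: 38.3
```

jog_arm(increments=[{"x": 0,"y": 0.1,"z": 0.05,"rx": 0,"ry": 0,"rz": 0.1,"claw": -1},{"x": 0,"y": 0.22,"z": 0.1,"rx": 0,"ry": 0,"rz": 0.2,"claw": -1},{"x": 0,"y": 0.34,"z": 0.12,"rx": 0,"ry": 0,"rz": 0.32,"claw": -1},{"x": 0,"y": 0.46,"z": 0.12,"rx": 0,"ry": 0,"rz": 0.44,"claw": -1},{"x": 0,"y": 0.58,"z": 0.12,"rx": 0,"ry": 0,"rz": 0.56,"claw": -1},{"x": 0,"y": 0.7,"z": 0.12,"rx": 0,"ry": 0,"rz": 0.68,"claw": -1},{"x": 0,"y": 0.82,"z": 0.12,"rx": 0,"ry": 0,"rz": 0.8,"claw": -1},{"x": 0,"y": 0.92,"z": 0.12,"rx": 0,"ry": 0,"rz": 0.9,"claw": -1},{"x": 0,"y": 1,"z": 0.12,"rx": 0,"ry": 0,"rz": 0.95,"claw": -1},{"x": 0,"y": 1,"z": 0.12,"rx": 0,"ry": 0,"rz": 0.95,"claw": -1}], force=35)

```text
clock: 8.95
ee_pos: [528.7, 69.4, 163.1]
tcp_rot: [0.4, 0.917, -0.0, -0.001]
wrist_force: [0.4, -0.1, -3.8]
opening: 58.7
gripper_force: 38.7
```

jog_arm(increments=[{"x": -0.02,"y": 0.1,"z": 0,"rx": 0,"ry": 0,"rz": 0.1,"claw": -1},{"x": -0.04,"y": 0.2,"z": 0,"rx": 0,"ry": 0,"rz": 0.2,"claw": -1},{"x": -0.06,"y": 0.28,"z": 0,"rx": 0,"ry": 0,"rz": 0.3,"claw": -1},{"x": -0.08,"y": 0.35,"z": 0,"rx": 0,"ry": 0,"rz": 0.4,"claw": -1},{"x": -0.08,"y": 0.39,"z": 0,"rx": 0,"ry": 0,"rz": 0.457,"claw": -1},{"x": -0.08,"y": 0.39,"z": 0,"rx": 0,"ry": 0,"rz": 0.457,"claw": -1},{"x": -0.08,"y": 0.39,"z": 0,"rx": 0,"ry": 0,"rz": 0.457,"claw": -1},{"x": -0.08,"y": 0.39,"z": 0,"rx": 0,"ry": 0,"rz": 0.457,"claw": -1},{"x": -0.08,"y": 0.39,"z": 0,"rx": 0,"ry": 0,"rz": 0.457,"claw": -1},{"x": -0.08,"y": 0.39,"z": 0,"rx": 0,"ry": 0,"rz": 0.457,"claw": -1}], force=35)

```text
clock: 10.2
ee_pos: [509.2, 165.7, 163.8]
tcp_rot: [0.231, 0.973, 0.0, 0.0]
wrist_force: [0.4, -0.4, -4.5]
opening: 58.5
gripper_force: 38.8
```

```bash
python3 - <<'E'
from h import *
c=calibration("wrist");s=telemetry.get_state();p,d=capture("wrist");np.savez("w3",p=p,d=d,**{k:np.array(c[k]) for k in ("mtx","R","t")})
cv2.imwrite("pics/w3.png",p[:,:,::-1]);q=s["tcp_rot"];print(s["ee_pos"],2*np.degrees(np.arctan2(q[1],q[0])),s["clock"],s["opening"])
print("pred seat",pix(c,[492.1,233.4,50]),"wheel",pix(c,[444,137.8,68]))
P=cloud(c,d);z=P[:,:,2]
for nm,(x,y) in dict(seat=(492,233),wheel=(444,138)).items():
    u,v=pix(c,[x,y,60]).astype(int);print(nm,z[v-60:v+60:15,u-60:u+60:15].round(0).tolist())
E
```

```text
[509.24543613 165.7353311  163.84136073] 153.3379305675738 10.2 58.46450112618624
pred seat [389.84219338 172.61070913] wheel [228.8352729 176.8710542]
seat [[50.0, 49.0, 49.0, 49.0, 49.0, 49.0, 49.0, 50.0], [49.0, 49.0, 49.0, 48.0, 49.0, 48.0, 50.0, 49.0], [49.0, 52.0, 50.0, 50.0, 48.0, 47.0, 51.0, 50.0], [50.0, 51.0, 49.0, 42.0, 42.0, 41.0, 49.0, 51.0], [49.0, 48.0, 48.0, 41.0, 41.0, 42.0, 49.0, 49.0], [49.0, 50.0, 50.0, 42.0, 42.0, 49.0, 50.0, 50.0], [48.0, 49.0, 48.0, 49.0, 49.0, 48.0, 49.0, 49.0], [50.0, 49.0, 49.0, 50.0, 48.0, 49.0, 49.0, 50.0]]
wheel [[51.0, 50.0, 49.0, 49.0, 48.0, 49.0, 50.0, 49.0], [50.0, 50.0, 49.0, 49.0, 51.0, 47.0, 49.0, 49.0], [48.0, 50.0, 49.0, 60.0, 59.0, 54.0, 50.0, 49.0], [48.0, 51.0, 50.0, 66.0, 67.0, 54.0, 49.0, 50.0], [50.0, 49.0, 49.0, 67.0, 66.0, 56.0, 49.0, 49.0], [50.0, 48.0, 49.0, 50.0, 67.0, 60.0, 50.0, 49.0], [49.0, 51.0, 49.0, 49.0, 60.0, 61.0, 49.0, 51.0], [49.0, 50.0, 50.0, 50.0, 49.0, 48.0, 49.0, 50.0]]
```

View pics/w3.png

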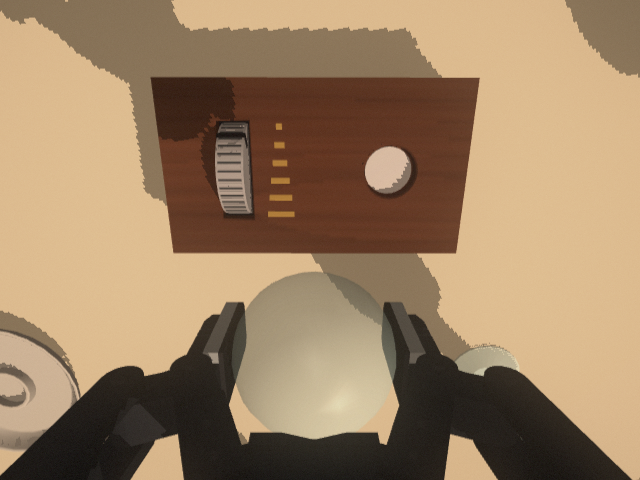

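The view shows the recess at (388,170), the wheel from (233,122) to (236,215), and its black index line near (232,135) on the short-bar side. The ball is held securely.

```bash
python3 - <<'E'
from h import *
c=np.load("w3.npz");p,d=c["p"],c["d"];P=cloud(c,d);z=P[:,:,2]
co=[onz(c,*q,50) for q in((152,78),(479,78),(457,253),(173,253))]
C=np.array(co)[:,:2];print("corners",C.round(1).tolist(),C.mean(0))
S=P[(abs(z-49.5)<6)];S=S[(abs(S[:,0]-470)<110)&(abs(S[:,1]-187)<130)]
r=cv2.minAreaRect(S[:,:2].astype(np.float32));print(r)
# recess: bright low region
m=np.zeros(z.shape,np.uint8);m[140:205,355:420]=(p[140:205,355:420].min(2)>90)
v,u=np.nonzero(m);e=cv2.minEnclosingCircle(np.c_[u,v].astype(np.float32));print(e,[onz(c,*e[0],h).round(1) for h in(40,50)])
# lower area z<45.5 within window
mm=(z<45.5)&(z>36);mm[:140]=0;mm[205:]=0;mm[:,:350]=0;mm[:,425:]=0;Q=P[mm];print("rec",len(Q),cv2.minEnclosingCircle(Q[:,:2].astype(np.float32)),Q[:,:2].mean(0))
yw=np.radians(-26.73)
W=(z>62);W[:110]=0;W[225:]=0;W[:,:205]=0;W[:,260:]=0;Q=P[W];print("wheel",Q.mean(0),len(Q))
# column profile darkness along wheel, find mark: height by depth
for v in range(120,146,2): print(v,p[v,226:240].mean().round(0),P[v,226:240].mean(0).round(1))
E
```

```text
corners [[368.7, 121.5], [462.3, 307.4], [569.1, 254.7], [474.5, 66.8]] [468.66665486 187.62060679]
((468.607177734375, 187.0703125), (211.3155517578125, 120.60275268554688), 63.11353302001953)
((386.917724609375, 168.55062866210938), 23.80481719970703) [array([490.8, 233.8,  40. ]), array([488.6, 232.7,  50. ])]
rec 2028 ((492.2413330078125, 233.79287719726562), 18.05598258972168) [492.74201041 234.32717595]
wheel [442.73756931 139.94561865  69.66442883] 1591
120 44.0 [413.5 154.   48.6]
122 44.0 [413.9 151.7  39.9]
124 57.0 [415.4 151.7  43.7]
126 78.0 [416.7 151.8  47.2]
128 64.0 [418.  151.6  49.7]
130 102.0 [419.2 151.5  52.2]
132 39.0 [420.4 151.2  53.9]
134 24.0 [421.6 151.   55.9]
136 27.0 [422.7 150.6  57.3]
138 51.0 [423.9 150.2  58.2]
140 104.0 [425.  149.6  58.8]
142 109.0 [426.1 149.4  60.7]
144 95.0 [427.2 148.8  60.8]
```

jog_arm(increments=[{"x": -0.02,"y": 0.1,"z": 0,"rx": 0,"ry": 0,"rz": 0,"claw": -1},{"x": -0.05,"y": 0.2,"z": 0,"rx": 0,"ry": 0,"rz": 0,"claw": -1},{"x": -0.068,"y": 0.273,"z": 0,"rx": 0,"ry": 0,"rz": 0,"claw": -1},{"x": -0.068,"y": 0.273,"z": -0.1,"rx": 0,"ry": 0,"rz": 0,"claw": -1},{"x": -0.068,"y": 0.273,"z": -0.2,"rx": 0,"ry": 0,"rz": 0,"claw": -1},{"x": -0.068,"y": 0.273,"z": -0.28,"rx": 0,"ry": 0,"rz": 0,"claw": -1},{"x": -0.068,"y": 0.273,"z": -0.34,"rx": 0,"ry": 0,"rz": 0,"claw": -1},{"x": -0.068,"y": 0.273,"z": -0.38,"rx": 0,"ry": 0,"rz": 0,"claw": -1},{"x": -0.068,"y": 0.273,"z": -0.42,"rx": 0,"ry": 0,"rz": 0,"claw": -1},{"x": -0.068,"y": 0.273,"z": -0.42,"rx": 0,"ry": 0,"rz": 0,"claw": -1}], force=35)

```text
clock: 11.5
ee_pos: [492.0, 234.1, 58.4]
tcp_rot: [0.23, 0.973, -0.0, -0.0]
wrist_force: [0.3, -0.3, -3.5]
opening: 58.2
gripper_force: 38.8
```

Now lower it the last 10.6 mm slowly.

jog_arm(increments=[{"x": 0,"y": 0,"z": -0.008,"rx": 0,"ry": 0,"rz": 0,"claw": -1},{"x": 0,"y": 0,"z": -0.016,"rx": 0,"ry": 0,"rz": 0,"claw": -1},{"x": 0,"y": 0,"z": -0.024,"rx": 0,"ry": 0,"rz": 0,"claw": -1},{"x": 0,"y": 0,"z": -0.03,"rx": 0,"ry": 0,"rz": 0,"claw": -1},{"x": 0,"y": 0,"z": -0.034,"rx": 0,"ry": 0,"rz": 0,"claw": -1},{"x": 0,"y": 0,"z": -0.038,"rx": 0,"ry": 0,"rz": 0,"claw": -1},{"x": 0,"y": 0,"z": -0.04,"rx": 0,"ry": 0,"rz": 0,"claw": -1},{"x": 0,"y": 0,"z": -0.04,"rx": 0,"ry": 0,"rz": 0,"claw": -1},{"x": 0,"y": 0,"z": -0.04,"rx": 0,"ry": 0,"rz": 0,"claw": -1},{"x": 0,"y": 0,"z": -0.04,"rx": 0,"ry": 0,"rz": 0,"claw": -1}], force=35)

```text
clock: 12.75
ee_pos: [492.2, 234.2, 48.9]
tcp_rot: [0.23, 0.973, 0.0, 0.0]
wrist_force: [-0.4, -0.1, -3.2]
opening: 58.8
gripper_force: 38.8
```

jog_arm(increments=[{"x": 0,"y": 0,"z": -0.002,"rx": 0,"ry": 0,"rz": 0,"claw": -1},{"x": 0,"y": 0,"z": -0.004,"rx": 0,"ry": 0,"rz": 0,"claw": -1},{"x": 0,"y": 0,"z": -0.006,"rx": 0,"ry": 0,"rz": 0,"claw": -1},{"x": 0,"y": 0,"z": -0.007,"rx": 0,"ry": 0,"rz": 0,"claw": -1},{"x": 0,"y": 0,"z": -0.008,"rx": 0,"ry": 0,"rz": 0,"claw": -1},{"x": 0,"y": 0,"z": -0.008,"rx": 0,"ry": 0,"rz": 0,"claw": -1},{"x": 0,"y": 0,"z": -0.008,"rx": 0,"ry": 0,"rz": 0,"claw": -1},{"x": 0,"y": 0,"z": -0.008,"rx": 0,"ry": 0,"rz": 0,"claw": -1},{"x": 0,"y": 0,"z": -0.008,"rx": 0,"ry": 0,"rz": 0,"claw": -1},{"x": 0,"y": 0,"z": -0.008,"rx": 0,"ry": 0,"rz": 0,"claw": -1}], force=35)

```text
clock: 14.0
ee_pos: [492.5, 234.2, 47.6]
tcp_rot: [0.23, 0.973, 0.0, 0.0]
wrist_force: [-2.6, -2.2, 6.5]
opening: 58.5
gripper_force: 39.6
```

jog_arm(increments=[{"x": -0.002,"y": -0.002,"z": 0,"rx": 0,"ry": 0,"rz": 0,"claw": 0.4},{"x": -0.002,"y": -0.002,"z": 0,"rx": 0,"ry": 0,"rz": 0,"claw": 0.5},{"x": -0.002,"y": -0.002,"z": 0,"rx": 0,"ry": 0,"rz": 0,"claw": 0.7},{"x": -0.002,"y": -0.002,"z": 0,"rx": 0,"ry": 0,"rz": 0,"claw": 1},{"x": -0.002,"y": -0.002,"z": 0,"rx": 0,"ry": 0,"rz": 0,"claw": 1},{"x": -0.002,"y": -0.002,"z": 0,"rx": 0,"ry": 0,"rz": 0,"claw": 1},{"x": -0.002,"y": -0.002,"z": 0.06,"rx": 0,"ry": 0,"rz": 0,"claw": 1},{"x": -0.002,"y": -0.002,"z": 0.15,"rx": 0,"ry": 0,"rz": 0,"claw": 1},{"x": -0.002,"y": -0.002,"z": 0.27,"rx": 0,"ry": 0,"rz": 0,"claw": 1},{"x": -0.002,"y": -0.002,"z": 0.4,"rx": 0,"ry": 0,"rz": 0,"claw": 1}], force=20)

```text
clock: 15.25
ee_pos: [491.6, 233.6, 148.7]
tcp_rot: [0.23, 0.973, 0.0, 0.0]
wrist_force: [0.2, -0.6, -0.3]
opening: 85.1
gripper_force: 0.0
```

jog_arm(increments=[{"x": -0.05,"y": -0.09,"z": 0.02,"rx": 0,"ry": 0,"rz": 0,"claw": 0.5},{"x": -0.11,"y": -0.18,"z": 0.02,"rx": 0,"ry": 0,"rz": 0,"claw": 0},{"x": -0.16,"y": -0.27,"z": 0.02,"rx": 0,"ry": 0,"rz": 0,"claw": -1},{"x": -0.22,"y": -0.367,"z": 0.02,"rx": 0,"ry": 0,"rz": 0,"claw": -1},{"x": -0.22,"y": -0.367,"z": -0.06,"rx": 0,"ry": 0,"rz": 0,"claw": -1},{"x": -0.22,"y": -0.367,"z": -0.14,"rx": 0,"ry": 0,"rz": 0,"claw": -1},{"x": -0.22,"y": -0.367,"z": -0.2,"rx": 0,"ry": 0,"rz": 0,"claw": -1},{"x": -0.22,"y": -0.367,"z": -0.25,"rx": 0,"ry": 0,"rz": 0,"claw": -1},{"x": -0.22,"y": -0.367,"z": -0.25,"rx": 0,"ry": 0,"rz": 0,"claw": -1},{"x": -0.22,"y": -0.367,"z": -0.25,"rx": 0,"ry": 0,"rz": 0,"claw": -1}], force=60)

```text
clock: 16.5
ee_pos: [437.1, 141.9, 85.0]
tcp_rot: [0.23, 0.973, 0.0, 0.001]
wrist_force: [-0.0, -0.0, 0.4]
opening: -0.2
gripper_force: 0.0
```

```bash
python3 - <<'E'
from h import *
c=calibration("scene");p,d=capture("scene")
P=cloud(c,d);z=P[:,:,2]
Q=P[(z>62)&(z<110)&(abs(P[:,:,0]-492)<35)&(abs(P[:,:,1]-234)<35)];print(len(Q))
A=np.c_[2*Q,np.ones(len(Q))];x=np.linalg.lstsq(A,(Q**2).sum(1),rcond=None)[0];print("sphere",x[:3],np.sqrt(x[3]+x[:3]@x[:3]))
s=telemetry.get_state();print(s["ee_pos"],s["opening"],s["wrist_force"])
cv2.imwrite("pics/s1.png",cv2.resize(p[130:270,230:430],None,fx=4,fy=4,interpolation=3)[:,:,::-1])
E
```

```text
309
sphere [492.59994293 232.69390711  76.95994838] 27.870980299847268
[437.09478383 141.93788128  84.96819869] 0.10869365115157958 [-1.53263080e-04  1.13811864e+00 -7.44249879e-01]
```

View pics/s1.png

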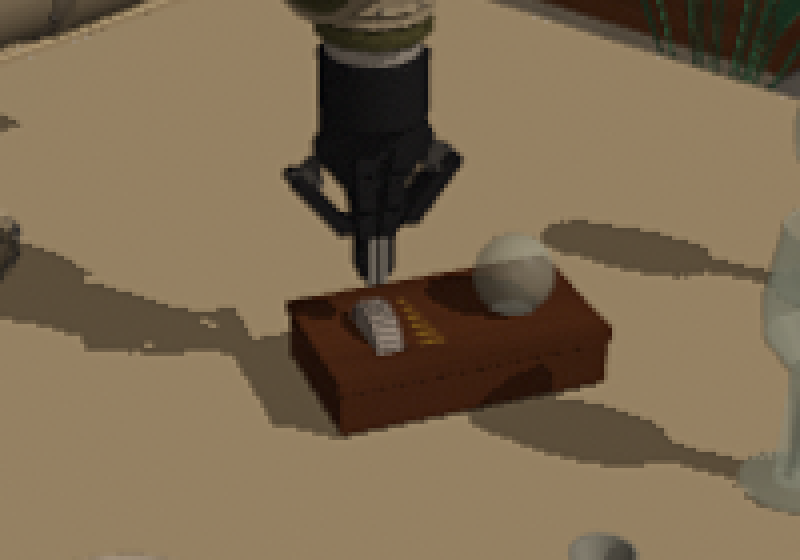

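The ball sits in the recess at (513,275) in the crop, and the shut fingers are above the wheel at (376,275). I'll press down now.

jog_arm(increments=[{"x": 0,"y": 0,"z": -0.02,"rx": 0,"ry": 0,"rz": 0,"claw": -1},{"x": 0,"y": 0,"z": -0.04,"rx": 0,"ry": 0,"rz": 0,"claw": -1},{"x": 0,"y": 0,"z": -0.055,"rx": 0,"ry": 0,"rz": 0,"claw": -1},{"x": 0,"y": 0,"z": -0.06,"rx": 0,"ry": 0,"rz": 0,"claw": -1},{"x": 0,"y": 0,"z": -0.065,"rx": 0,"ry": 0,"rz": 0,"claw": -1},{"x": 0,"y": 0,"z": -0.068,"rx": 0,"ry": 0,"rz": 0,"claw": -1},{"x": 0,"y": 0,"z": -0.07,"rx": 0,"ry": 0,"rz": 0,"claw": -1},{"x": 0,"y": 0,"z": -0.07,"rx": 0,"ry": 0,"rz": 0,"claw": -1},{"x": 0,"y": 0,"z": -0.07,"rx": 0,"ry": 0,"rz": 0,"claw": -1},{"x": 0,"y": 0,"z": -0.07,"rx": 0,"ry": 0,"rz": 0,"claw": -1}], force=60)

```text
clock: 17.8
ee_pos: [437.1, 141.8, 67.8]
tcp_rot: [0.23, 0.973, 0.0, 0.001]
wrist_force: [-3.2, -1.7, 11.1]
opening: -0.0
gripper_force: 5.5
```

jog_arm(increments=[{"x": 0.006,"y": -0.003,"z": 0,"rx": 0,"ry": 0,"rz": 0,"claw": -1},{"x": 0.012,"y": -0.006,"z": 0,"rx": 0,"ry": 0,"rz": 0,"claw": -1},{"x": 0.018,"y": -0.009,"z": 0,"rx": 0,"ry": 0,"rz": 0,"claw": -1},{"x": 0.024,"y": -0.012,"z": 0,"rx": 0,"ry": 0,"rz": 0,"claw": -1},{"x": 0.03,"y": -0.015,"z": 0,"rx": 0,"ry": 0,"rz": 0,"claw": -1},{"x": 0.036,"y": -0.018,"z": 0,"rx": 0,"ry": 0,"rz": 0,"claw": -1},{"x": 0.04,"y": -0.02,"z": 0,"rx": 0,"ry": 0,"rz": 0,"claw": -1},{"x": 0.04,"y": -0.02,"z": 0,"rx": 0,"ry": 0,"rz": 0,"claw": -1},{"x": 0.04,"y": -0.02,"z": 0,"rx": 0,"ry": 0,"rz": 0,"claw": -1},{"x": 0.04,"y": -0.02,"z": 0,"rx": 0,"ry": 0,"rz": 0,"claw": -1}], force=60)

```text
clock: 19.05
ee_pos: [447.1, 136.8, 67.8]
tcp_rot: [0.23, 0.973, 0.0, 0.001]
wrist_force: [-2.4, -1.2, 11.3]
opening: 0.0
gripper_force: 5.8
```

jog_arm(increments=[{"x": 0,"y": 0,"z": 0.02,"rx": 0,"ry": 0,"rz": 0,"claw": -1},{"x": 0,"y": 0,"z": 0.07,"rx": 0,"ry": 0,"rz": 0,"claw": -1},{"x": -0.04,"y": 0.02,"z": 0.15,"rx": 0,"ry": 0,"rz": 0,"claw": -1},{"x": -0.04,"y": 0.02,"z": 0.2,"rx": 0,"ry": 0,"rz": 0,"claw": -1},{"x": -0.04,"y": 0.02,"z": 0.2,"rx": 0,"ry": 0,"rz": 0,"claw": -1},{"x": -0.04,"y": 0.02,"z": 0.2,"rx": 0,"ry": 0,"rz": 0,"claw": -1},{"x": -0.04,"y": 0.02,"z": 0.2,"rx": 0,"ry": 0,"rz": 0,"claw": -1},{"x": -0.04,"y": 0.02,"z": 0.2,"rx": 0,"ry": 0,"rz": 0,"claw": -1},{"x": -0.04,"y": 0.02,"z": 0.2,"rx": 0,"ry": 0,"rz": 0,"claw": -1},{"x": -0.04,"y": 0.02,"z": 0.2,"rx": 0,"ry": 0,"rz": 0,"claw": -1}], force=60)

```text
clock: 20.3
ee_pos: [436.7, 141.9, 116.7]
tcp_rot: [0.23, 0.973, -0.0, -0.0]
wrist_force: [-0.6, 0.0, 0.2]
opening: 0.1
gripper_force: 0.0
```

```bash
cat > mark.py <<'E'
from h import *
import sys
# unroll the wheel rim by angle (from top, + toward +x) at mid width; dark band = mark
n=sys.argv[1]
T=np.array([443.8,138.3,36.]);ex=np.array([.8925,-.451,0]);ey=np.array([.451,.8925,0])
for cam in ("wrist","scene","top"):
    c=calibration(cam);p,d=capture(cam);cv2.imwrite(f"pics/{n}_{cam}.png",p[:,:,::-1]);g=p.astype(float).mean(2).astype(np.float32)
    out=[]
    for a in range(-70,71,5):
        r=np.radians(a);pts=[pix(c,T+32*(np.sin(r)*ex+np.cos(r)*np.array([0,0,1]))+o*ey) for o in (-4,-2,0,2,4)]
        m=np.array(pts,np.float32)[None];out.append((a,int(cv2.remap(g,m[...,0],m[...,1],1).mean())))
    print(cam,out)
s=telemetry.get_state();print(s["ee_pos"],s["wrist_force"],s["clock"])
E
python3 mark.py m1; python3 - <<'E'
import cv2,numpy as np
a=cv2.imread("pics/m1_wrist.png");cv2.imwrite("pics/v1.png",a)
E
```

```text
wrist [(-70, 89), (-65, 68), (-60, 112), (-55, 67), (-50, 109), (-45, 75), (-40, 117), (-35, 59), (-30, 33), (-25, 96), (-20, 158), (-15, 101), (-10, 162), (-5, 95), (0, 168), (5, 106), (10, 169), (15, 52), (20, 50), (25, 49), (30, 49), (35, 47), (40, 47), (45, 47), (50, 46), (55, 45), (60, 46), (65, 45), (70, 46)]
scene [(-70, 57), (-65, 58), (-60, 61), (-55, 61), (-50, 63), (-45, 65), (-40, 67), (-35, 68), (-30, 70), (-25, 73), (-20, 77), (-15, 82), (-10, 85), (-5, 87), (0, 87), (5, 88), (10, 91), (15, 102), (20, 101), (25, 100), (30, 103), (35, 113), (40, 113), (45, 122), (50, 120), (55, 115), (60, 106), (65, 81), (70, 47)]
top [(-70, 91), (-65, 93), (-60, 94), (-55, 96), (-50, 98), (-45, 100), (-40, 103), (-35, 105), (-30, 108), (-25, 111), (-20, 113), (-15, 115), (-10, 117), (-5, 118), (0, 118), (5, 116), (10, 115), (15, 116), (20, 117), (25, 118), (30, 122), (35, 126), (40, 130), (45, 134), (50, 137), (55, 139), (60, 140), (65, 140), (70, 141)]
[436.67337083 141.91668536 116.77377647] [-0.42840092  0.15876221  0.74174723] 20.45
```

View pics/v1.png

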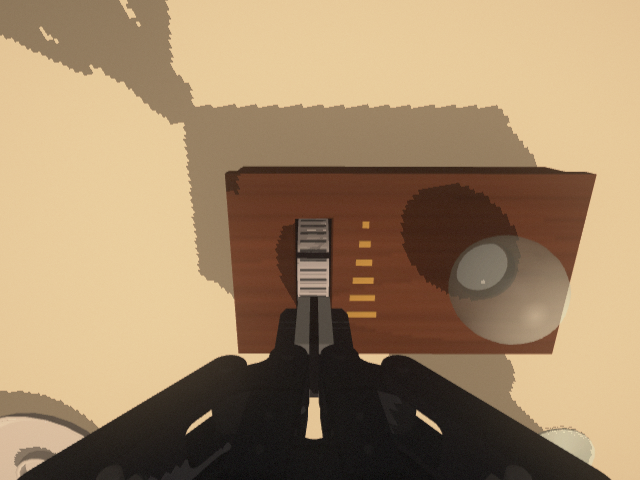

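The black line is at (314,255), about -30° on the rim, so q is now 0.70. That is exactly one click from 0.35. I'll repeat the stroke.

jog_arm(increments=[{"x": 0,"y": 0,"z": -0.06,"rx": 0,"ry": 0,"rz": 0,"claw": -1},{"x": 0,"y": 0,"z": -0.12,"rx": 0,"ry": 0,"rz": 0,"claw": -1},{"x": 0,"y": 0,"z": -0.16,"rx": 0,"ry": 0,"rz": 0,"claw": -1},{"x": 0,"y": 0,"z": -0.18,"rx": 0,"ry": 0,"rz": 0,"claw": -1},{"x": 0,"y": 0,"z": -0.19,"rx": 0,"ry": 0,"rz": 0,"claw": -1},{"x": 0,"y": 0,"z": -0.195,"rx": 0,"ry": 0,"rz": 0,"claw": -1},{"x": 0,"y": 0,"z": -0.198,"rx": 0,"ry": 0,"rz": 0,"claw": -1},{"x": 0,"y": 0,"z": -0.2,"rx": 0,"ry": 0,"rz": 0,"claw": -1},{"x": 0,"y": 0,"z": -0.2,"rx": 0,"ry": 0,"rz": 0,"claw": -1},{"x": 0,"y": 0,"z": -0.2,"rx": 0,"ry": 0,"rz": 0,"claw": -1}], force=60)

```text
clock: 21.7
ee_pos: [437.2, 141.9, 67.8]
tcp_rot: [0.23, 0.973, 0.0, 0.001]
wrist_force: [-3.1, -1.2, 9.3]
opening: -0.0
gripper_force: 4.8
```

jog_arm(increments=[{"x": 0.006,"y": -0.003,"z": 0,"rx": 0,"ry": 0,"rz": 0,"claw": -1},{"x": 0.012,"y": -0.006,"z": 0,"rx": 0,"ry": 0,"rz": 0,"claw": -1},{"x": 0.018,"y": -0.009,"z": 0,"rx": 0,"ry": 0,"rz": 0,"claw": -1},{"x": 0.024,"y": -0.012,"z": 0,"rx": 0,"ry": 0,"rz": 0,"claw": -1},{"x": 0.03,"y": -0.015,"z": 0,"rx": 0,"ry": 0,"rz": 0,"claw": -1},{"x": 0.036,"y": -0.018,"z": 0,"rx": 0,"ry": 0,"rz": 0,"claw": -1},{"x": 0.04,"y": -0.02,"z": 0,"rx": 0,"ry": 0,"rz": 0,"claw": -1},{"x": 0.04,"y": -0.02,"z": 0,"rx": 0,"ry": 0,"rz": 0,"claw": -1},{"x": 0.04,"y": -0.02,"z": 0,"rx": 0,"ry": 0,"rz": 0,"claw": -1},{"x": 0.04,"y": -0.02,"z": 0,"rx": 0,"ry": 0,"rz": 0,"claw": -1}], force=60)

```text
clock: 22.95
ee_pos: [447.1, 136.8, 67.8]
tcp_rot: [0.23, 0.973, 0.0, 0.001]
wrist_force: [-2.6, -1.1, 10.6]
opening: -0.0
gripper_force: 5.1
```

jog_arm(increments=[{"x": 0,"y": 0,"z": 0.02,"rx": 0,"ry": 0,"rz": 0,"claw": -1},{"x": 0,"y": 0,"z": 0.07,"rx": 0,"ry": 0,"rz": 0,"claw": -1},{"x": -0.04,"y": 0.02,"z": 0.15,"rx": 0,"ry": 0,"rz": 0,"claw": -1},{"x": -0.04,"y": 0.02,"z": 0.2,"rx": 0,"ry": 0,"rz": 0,"claw": -1},{"x": -0.04,"y": 0.02,"z": 0.2,"rx": 0,"ry": 0,"rz": 0,"claw": -1},{"x": -0.04,"y": 0.02,"z": 0.2,"rx": 0,"ry": 0,"rz": 0,"claw": -1},{"x": -0.04,"y": 0.02,"z": 0.2,"rx": 0,"ry": 0,"rz": 0,"claw": -1},{"x": -0.04,"y": 0.02,"z": 0.2,"rx": 0,"ry": 0,"rz": 0,"claw": -1},{"x": -0.04,"y": 0.02,"z": 0.2,"rx": 0,"ry": 0,"rz": 0,"claw": -1},{"x": -0.04,"y": 0.02,"z": 0.2,"rx": 0,"ry": 0,"rz": 0,"claw": -1}], force=60)

```text
clock: 24.2
ee_pos: [436.7, 141.9, 116.7]
tcp_rot: [0.23, 0.973, -0.0, -0.0]
wrist_force: [-0.4, -0.4, 0.3]
opening: -0.3
gripper_force: 0.0
```

```bash
python3 mark.py m2 | grep -v -e scene -e top
```

```text
wrist [(-70, 89), (-65, 71), (-60, 113), (-55, 72), (-50, 113), (-45, 76), (-40, 115), (-35, 77), (-30, 139), (-25, 96), (-20, 158), (-15, 81), (-10, 34), (-5, 96), (0, 168), (5, 107), (10, 173), (15, 53), (20, 49), (25, 49), (30, 49), (35, 48), (40, 46), (45, 47), (50, 47), (55, 47), (60, 47), (65, 47), (70, 46)]
[436.69286236 141.88853967 116.79376904] [ 0.75811958 -0.02344817  0.40838071] 24.35
```

The mark is now at -10°, so two clicks are done. One more stroke, then up and back.

jog_arm(increments=[{"x": 0,"y": 0,"z": -0.06,"rx": 0,"ry": 0,"rz": 0,"claw": -1},{"x": 0,"y": 0,"z": -0.12,"rx": 0,"ry": 0,"rz": 0,"claw": -1},{"x": 0,"y": 0,"z": -0.16,"rx": 0,"ry": 0,"rz": 0,"claw": -1},{"x": 0,"y": 0,"z": -0.18,"rx": 0,"ry": 0,"rz": 0,"claw": -1},{"x": 0,"y": 0,"z": -0.19,"rx": 0,"ry": 0,"rz": 0,"claw": -1},{"x": 0,"y": 0,"z": -0.195,"rx": 0,"ry": 0,"rz": 0,"claw": -1},{"x": 0,"y": 0,"z": -0.198,"rx": 0,"ry": 0,"rz": 0,"claw": -1},{"x": 0,"y": 0,"z": -0.2,"rx": 0,"ry": 0,"rz": 0,"claw": -1},{"x": 0,"y": 0,"z": -0.2,"rx": 0,"ry": 0,"rz": 0,"claw": -1},{"x": 0,"y": 0,"z": -0.2,"rx": 0,"ry": 0,"rz": 0,"claw": -1}], force=60)

```text
clock: 25.6
ee_pos: [437.1, 141.9, 67.8]
tcp_rot: [0.23, 0.973, 0.0, 0.001]
wrist_force: [-2.9, -0.7, 9.4]
opening: 0.3
gripper_force: 4.8
```

jog_arm(increments=[{"x": 0.006,"y": -0.003,"z": 0,"rx": 0,"ry": 0,"rz": 0,"claw": -1},{"x": 0.012,"y": -0.006,"z": 0,"rx": 0,"ry": 0,"rz": 0,"claw": -1},{"x": 0.018,"y": -0.009,"z": 0,"rx": 0,"ry": 0,"rz": 0,"claw": -1},{"x": 0.024,"y": -0.012,"z": 0,"rx": 0,"ry": 0,"rz": 0,"claw": -1},{"x": 0.03,"y": -0.015,"z": 0,"rx": 0,"ry": 0,"rz": 0,"claw": -1},{"x": 0.036,"y": -0.018,"z": 0,"rx": 0,"ry": 0,"rz": 0,"claw": -1},{"x": 0.04,"y": -0.02,"z": 0,"rx": 0,"ry": 0,"rz": 0,"claw": -1},{"x": 0.04,"y": -0.02,"z": 0,"rx": 0,"ry": 0,"rz": 0,"claw": -1},{"x": 0.04,"y": -0.02,"z": 0,"rx": 0,"ry": 0,"rz": 0,"claw": -1},{"x": 0.04,"y": -0.02,"z": 0,"rx": 0,"ry": 0,"rz": 0,"claw": -1}], force=60)

```text
clock: 26.85
ee_pos: [447.1, 136.8, 67.8]
tcp_rot: [0.23, 0.973, 0.0, 0.001]
wrist_force: [-2.7, -1.4, 11.8]
opening: 0.3
gripper_force: 5.2
```

jog_arm(increments=[{"x": 0,"y": 0,"z": 0.02,"rx": 0,"ry": 0,"rz": 0,"claw": -1},{"x": 0,"y": 0,"z": 0.07,"rx": 0,"ry": 0,"rz": 0,"claw": -1},{"x": 0,"y": 0,"z": 0.15,"rx": 0,"ry": 0,"rz": 0,"claw": -1},{"x": 0.05,"y": -0.05,"z": 0.25,"rx": 0,"ry": 0,"rz": 0,"claw": -1},{"x": 0.1,"y": -0.1,"z": 0.35,"rx": 0,"ry": 0,"rz": 0,"claw": -1},{"x": 0.15,"y": -0.1,"z": 0.4,"rx": 0,"ry": 0,"rz": 0,"claw": -1},{"x": 0.2,"y": -0.1,"z": 0.4,"rx": 0,"ry": 0,"rz": 0,"claw": -1},{"x": 0.2,"y": -0.1,"z": 0.4,"rx": 0,"ry": 0,"rz": 0,"claw": -1},{"x": 0.2,"y": -0.1,"z": 0.4,"rx": 0,"ry": 0,"rz": 0,"claw": -1},{"x": 0.2,"y": -0.1,"z": 0.4,"rx": 0,"ry": 0,"rz": 0,"claw": -1}], force=60)

```text
clock: 28.1
ee_pos: [496.2, 112.0, 166.5]
tcp_rot: [0.23, 0.973, -0.0, -0.0]
wrist_force: [-0.6, -0.2, 0.5]
opening: 0.0
gripper_force: 0.0
```

```bash
python3 mark.py m3 | grep -v -e scene -e top
```

```text
wrist [(-70, 67), (-65, 60), (-60, 87), (-55, 62), (-50, 100), (-45, 65), (-40, 101), (-35, 68), (-30, 117), (-25, 74), (-20, 130), (-15, 79), (-10, 145), (-5, 84), (0, 146), (5, 63), (10, 29), (15, 83), (20, 146), (25, 83), (30, 146), (35, 82), (40, 140), (45, 78), (50, 121), (55, 77), (60, 98), (65, 81), (70, 71)]
[496.47927084 111.9555258  166.71199965] [-0.30259906 -0.67443434  0.47691691] 28.25
```

View pics/m3_wrist.png

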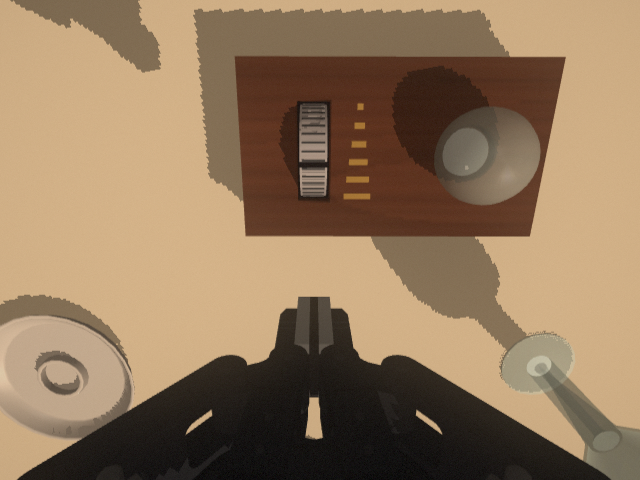

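The mark is at (313,164), +10° on the rim, so q is about 1.40 and the wheel has moved three clicks. The ball is seated at (487,156), the dish and glass are standing, and the arm is clear.

```bash
python3 -c "
from bench import ctrl
print(ctrl.hand_in())"
```

```text
the job is handed in; nothing more can be done
None
```

I set the crystal ball in the stand's recess, turned the dimmer up exactly three clicks (about 0.35 to 1.40 rad by the index line), and handed the job in at about 28 s with the arm clear; no verdict came back.

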